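# Tighten the clamp screw of the circuit-board holder

## Task

Two board holders stand on the electronics bench, and only one of them carries a circuit board. Turn the clamp screw of the holder with the board clockwise (seen from above) until it stops tight, then let go; leave the empty holder's screw as it is.

Things in the scene. Friction and masses are not known exactly. Their poses are not given: they have to be found in the camera images.
- screw_grip (a point): Clamp screw to tighten, on the holder with the board: dark steel, upright bar head 44 mm long, 10 mm thick (gripped across this), 33 mm tall, on a 22 mm disc 5 mm high, in the middle of the bridge. Point: on the upright turning axis, 12 mm below the bar's top, 26 mm above the bridge, 68 mm above the bench. Its y axis runs along the bar's length, x across its thickness, z up, turning with the screw.
- screw (a joint): Turn of that screw, rad: grows clockwise seen from above, to a hard stop, tight, at 1.5. It starts 0.7 to 1.3 rad (40 to 75 degrees) short of that, so one grasp is enough. It sinks too little to notice, turns against light friction (0.05 N m) and stays where it is left. When tight, the bar head lies parallel to the bridge.
- holder: Grey board holder bolted to the bench, 120 (x) x 115 (y) mm, origin under its centre, below the screw. It carries a green circuit board, 90 x 76 mm. Its bridge, a level steel bar 22 x 113 mm along its y axis, has its top 42 mm above the bench; only the screw stands more than 3 mm above that.
- spare_wing_end (a point): One end of the bar head of the other screw, same shape and size, on the like holder without a board. Point: 22 mm from that screw's axis, 68 mm above the bench. To be left as it is.

How it is judged:
At the end, for the whole second after the job is handed in: The clamp screw of the holder with the board is turned clockwise to within 0.18 rad (10 degrees) of its tight stop, and at rest (value of joint screw above 1.32 rad and velocity of joint screw below 0.05 rad/s); the robot touches nothing.
It fails at once if the empty holder's screw is turned: the end of its bar head moves more than 8 mm from where it was (distance of spare_wing_end from where it was at the start of the episode above 0.008 m).
It also fails if it takes over 32 s, if anything falls off the work surface, if the arm or the gripper's body presses on something with over 40 N, if the wrist force passes 120 N, or if a joint passes its speed limit or range.

## Robot

A 7-joint arm with a two-finger parallel gripper is mounted at the origin on the work surface. World frame = base frame: x ahead of the robot, y to its left, z up, the work surface at z = 0. Lengths are in m, angles in rad, forces in N, time in s.
With the tool pointing down it reaches from about 0.425 to 0.825 m from the base axis. Payload 3.6 kg.
Tool frame: the origin (TCP) lies between the finger pads; the fingertips stand 11 mm ahead of it and the grasp point (between the pads) lies 8 mm behind it; z points along the fingers, y is the line along which they close (so a half turn about z gives the same grasp; the last joint's range is limited). The gripper opens to 93 mm and grips with 3 to 60 N. Pads are 15 mm wide; open, the fingers measure 128 mm over their backs; the gripper's body (75 mm by 188 mm) begins 65 mm behind the grasp point.
Start: joints at [1.31, 0.615, -0.013, 1.423, 0.008, 1.103, -0.04], TCP at [0.151, -0.632, 0.23] pointing down, gripper open.
Joint ranges: [-3.12, 3.12], [-0.3, 2.06], [-1.34, 1.32], [0.26, 2.42], [-1.36, 4.5], [0.01, 1.98], [-2.84, 2.84]. Speed limits (rad/s): [2.79, 2.79, 3.14, 3.14, 3.14, 3.14, 3.14].

## Interface

Orientations are given as a unit quaternion [x, y, z, w].
In Python, from plant import manip gives the robot as it stands.
- The arm moves only by the shell command python3 -m handwheel 'ROWS'. ROWS is JSON, a list of rows, each a list of 7 numbers: the shift along the tool's x, y, z in cm, then the turn, a rotation vector about the tool's x, y, z in degrees, then the closure, from 0 (fully open) to 1 (shut). In form: [[dx, dy, dz, rx, ry, rz, fingers], ...]. A call has 1 to 5 rows; each row is the pose to reach, as a shift and turn from the pose commanded when the call began, along the tool's axes at that moment; what a row does not reach only later rows make up. A row lasts 1/12 s, in which the tool goes at most 41.7 mm and 7.16 degrees, less where a joint would pass 70% of its speed; a pose out of reach is approached as far as the arm can. A call with a gripper value outside its range is refused whole. The fingers move at their own pace and stop on an object; the grip force is fixed at half the most. Time passes only in rows, so rows that repeat a pose let the fingers close. It gives the time, the measured TCP pose, the force, the opening and the grip force at its end, in the units of the state.
- manip.read_state(): the state, without advancing time (a new reading comes with each control period).
- manip.capture(name): name is "scene" or "top"; returns the picture (420x560x3 uint8, red, green, blue); there is no depth.
- manip.get_calibration(name): a dict with "K" (3x3 intrinsics, pixels), "k1" (the pictures are not rectified: a ray, as slopes to the right and down, at radius r is drawn at 1 + k1 r^2 times it, then the intrinsics apply), "extrinsics" (4x4, takes a point from camera to world coordinates). Camera axes: x right, y down, z forward; pixel columns grow to the right and rows downward; lengths in m; the calibration is good to about 2 mm. A picture is of the moment at which its call begins. get_calibration takes no time and is no camera call.
- manip.job_done(): hands the job in; it is judged then, once.
The state is a dict: "t": time; "joint_pos": joint angles; "joint_velocities": joint speeds; "effort": joint torques, N m; "tool_pos": TCP position; "ee_rot": TCP orientation; "wrist_force": force on the tool from outside, world axes, zero at the start; "wrist_torque": the same for the moment, N m; "gripper_width": finger opening in m; "grasp_force": force on a finger pad.
Only numpy, scipy, OpenCV 4.12 (cv2) and the standard library are available. Lean on these libraries where they do the work, as an engineer would, in place of code of your own. Each camera call takes 0.05 s, during which the arm holds its last target. There are 200 camera calls.

## Working session

There is one attempt and no reset: what is moved stays moved. The work goes in short steps, Python scripts to look and compute and a shell command to move; the robot and the scene stay as the last step left them, time stands still between calls to the robot, and variables do not carry over. Pictures are saved under pics/ and viewed, at most 10 in all, crops included, and the job is handed in when it is done.

```bash
mkdir -p pics; cat > h.py <<'E'
import numpy as np, cv2
from plant import manip
def ray(cam,uv):
    c=manip.get_calibration(cam);K=np.array(c["K"]);T=np.array(c["extrinsics"])
    p=cv2.undistortPoints(np.array(uv,float).reshape(-1,1,2),K,np.array([c["k1"],0,0,0.]))[:,0]
    return T[:3,3],np.c_[p,np.ones(len(p))]@T[:3,:3].T
def onz(cam,uv,z):
    o,d=ray(cam,uv);return o+d*((z-o[2])/d[:,2])[:,None]
E
python3 - <<'E'
from h import *
for n in("scene","top"):
    cv2.imwrite(f"pics/{n}0.png",manip.capture(n)[:,:,::-1]);c=manip.get_calibration(n);print(np.round(c["extrinsics"],3),c["K"],c["k1"])
s=manip.read_state();print(s)
E
```

```text
[[-0.094  0.855 -0.509  1.11 ]
 [ 0.996  0.077 -0.053  0.043]
 [-0.006 -0.512 -0.859  1.006]
 [ 0.     0.     0.     1.   ]] [[511.25262381   0.         287.23882561]
 [  0.         511.25262381 204.42903087]
 [  0.           0.           1.        ]] -0.17034708818902675
[[-1.000e-03 -9.840e-01  1.800e-01  3.780e-01]
 [-1.000e+00  5.000e-03  1.900e-02 -1.700e-02]
 [-2.000e-02 -1.800e-01 -9.840e-01  1.022e+00]
 [ 0.000e+00  0.000e+00  0.000e+00  1.000e+00]] [[484.29582209   0.         278.28321292]
 [  0.         484.29582209 212.79292291]
 [  0.           0.           1.        ]] -0.05613735814978876
{'t': 0.1, 'joint_pos': array([ 1.31048365,  0.61582304, -0.01265282,  1.42473981,  0.00811619,
        1.10338729, -0.04042861]), 'joint_velocities': array([ 0.00038615, -0.00189825,  0.00019018, -0.00398852, -0.00068279,
       -0.00110412,  0.00029152]), 'effort': array([ 7.05024904e-04, -4.60044837e+01,  2.10090936e-01, -1.66244692e+01,
       -6.11408008e-02,  1.69091835e-02,  9.00942928e-05]), 'tool_pos': array([ 0.15046467, -0.63163932,  0.22859615]), 'ee_rot': array([ 9.93169265e-01,  1.16676819e-01, -1.45474398e-04, -1.14443460e-03]), 'wrist_force': array([-0.90573949, -0.53577735, -0.19344376]), 'wrist_torque': array([-0.01569972,  0.02452772,  0.01719743]), 'grasp_force': 0.0, 'gripper_width': 0.0931000799722804}
```

View pics/top0.png

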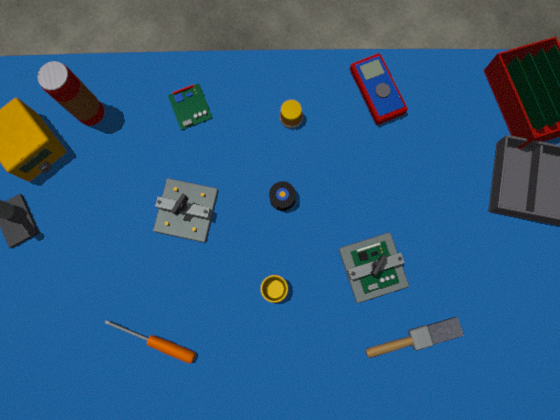

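View pics/scene0.png

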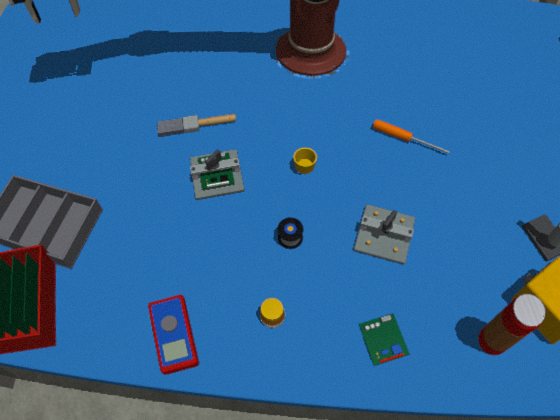

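The board holder is at top (375,267) and scene (216,172). The empty one is at top (186,210) and scene (385,235). I'll enlarge the board holder in both views.

```bash
python3 - <<'E'
from h import *
a=cv2.imread("pics/top0.png")[227:307,335:415];b=cv2.imread("pics/scene0.png")[135:205,180:250]
cv2.imwrite("pics/c.png",np.hstack([cv2.resize(np.clip(x*1.6,0,255).astype('uint8'),(400,400),interpolation=cv2.INTER_CUBIC) for x in(a,b)]))
print(onz("top",[[374,267]],.042),onz("scene",[[216,163]],.042))
E
```

```text
[[ 0.44507094 -0.19004953  0.042     ]] [[ 0.44175332 -0.19259607  0.042     ]]
```

View pics/c.png

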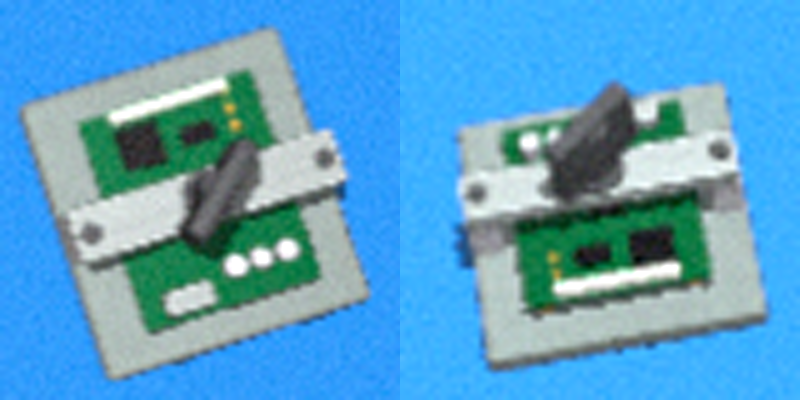

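The enlarged crop shows the bridge bolts at crop-left (92,232) and (325,157), and at crop-right (477,193) and (720,150). In the top view the bar's top face runs from about (243,147) to (198,236).

```bash
python3 - <<'E'
from h import *
f=lambda p,o,s:(np.array(p,float)+.5)/s-.5+o
T=lambda p:f(p,[335,227],5); S=lambda p:f(np.array(p)-[400,0],[180,135],400/70)
def rep(n,P):
    d=P[1]-P[0];print(n,P.mean(0).round(4),"len",np.linalg.norm(d).round(4),"dir deg",(np.degrees(np.arctan2(d[1],d[0]))%180).round(1))
rep("bridge top",onz("top",T([[92,232],[325,157]]),.043))
rep("bridge scene",onz("scene",S([[477,193],[720,150]]),.043))
rep("bar top",onz("top",T([[243,147],[198,236]]),.080))
# bar by mask in top view: dark grey pixels near the axis
im=cv2.imread("pics/top0.png")[227:307,335:415].astype(int)
big=cv2.resize(np.clip(im,0,255).astype('uint8'),(400,400),interpolation=cv2.INTER_CUBIC).astype(int)
print("px bar",big[190,220],"side",big[190,198],"bridge",big[200,130])
# bench corners
rep("base edge L",onz("top",T([[22,108],[108,380]]),.0))
s=manip.read_state();from scipy.spatial.transform import Rotation as R
M=R.from_quat(s["ee_rot"]).as_matrix();print(M.round(3))
for p in([.443,-.191,.068],):print("tool shift cm",M.T@(np.array(p)-s["tool_pos"])*100)
y=M[:,1];print("tool y dir",np.degrees(np.arctan2(y[1],y[0])))
E
```

```text
bridge top [ 0.448  -0.1948  0.043 ] len 0.0995 dir deg 107.4
bridge scene [ 0.4472 -0.1954  0.043 ] len 0.0998 dir deg 107.2
bar top [ 0.4465 -0.1926  0.08  ] len 0.0391 dir deg 151.5
px bar [73 71 71] side [31 29 32] bridge [139 140 133]
base edge L [ 0.4312 -0.1415  0.    ] len 0.1183 dir deg 16.3
[[ 0.973  0.232 -0.001]
 [ 0.232 -0.973  0.002]
 [-0.    -0.002 -1.   ]]
tool shift cm [ 38.66965529 -36.04725812  16.14197812]
tool y dir -76.59929075638773
```

Both views agree: the axis is at about (0.447, -0.195), the bridge lies at 107.3° and the bar at about 151.5°. That leaves about 44° clockwise, and the bolt spacing and bar length are plausible. I'll move over it first.

```bash
python3 -m handwheel '[[3,-2.7,0,0,0,-7,0],[6,-5.4,0,0,0,-14,0],[9,-8.1,0,0,0,-21,0],[12,-10.8,0,0,0,-28,0],[15,-13.5,0,0,0,-35,0]]'
cat > g.py <<'E'
from h import *
import sys
from scipy.spatial.transform import Rotation as R
s=manip.read_state();M=R.from_quat(s["ee_rot"]).as_matrix();y=M[:,1]
p=np.array([.447,-.1945,float(sys.argv[1])])
print("t",s["t"],"tcp",s["tool_pos"].round(4),"shift cm",(M.T@(p-s["tool_pos"])*100).round(2),"ydir",np.degrees(np.arctan2(y[1],y[0])).round(1),"zax",M[:,2].round(3),"F",s["wrist_force"].round(1),"Tz",s["wrist_torque"][2].round(2),"w",s["gripper_width"],"j7",s["joint_pos"][6].round(2))
E
python3 g.py .23
```

```text
t: 0.52
tool_pos: [0.2658, -0.4642, 0.2293]
ee_rot: [0.911, 0.413, -0.0, -0.0]
wrist_force: [0.4, -1.4, 1.0]
gripper_width: 0.0933
grasp_force: 0.0
t 0.5167 tcp [ 0.2658 -0.4642  0.2293] shift cm [32.22 -4.17 -0.06] ydir -41.3 zax [-0.     0.001 -1.   ] F [ 0.4 -1.4  1. ] Tz -0.01 w 0.09333191965798206 j7 0.19
```

```bash
python3 -m handwheel '[[3.5,-0.5,0,0,0,-7,0],[7,-1,0,0,0,-14,0],[10.5,-1.5,0,0,0,-21,0],[14,-2,0,0,0,-28,0],[17.5,-2.4,0,0,0,-35,0]]' >/dev/null
python3 g.py .23
```

```text
t 0.9333 tcp [ 0.3637 -0.3177  0.2295] shift cm [13.15  6.94 -0.05] ydir -6.3 zax [-0.001  0.    -1.   ] F [ 0.7 -0.2  0. ] Tz 0.01 w 0.09296611132344904 j7 0.37
```

```bash
python3 -m handwheel '[[3,1.6,0,0,0,-7,0],[6,3.2,0,0,0,-14,0],[9,4.8,0,0,0,-21,0],[12,6.4,0,0,0,-28,0],[13.2,6.9,0,0,0,-35,0]]' >/dev/null
python3 g.py .15
python3 -m handwheel '[[0,0,0,0,0,-7,0],[0,0,0,0,0,-14,0],[0,0,0,0,0,-21,0],[0,0,0,0,0,-28,0],[0,0,0,0,0,-33,0]]' >/dev/null
python3 g.py .12
python3 - <<'E'
from h import *
for n in("scene","top"): cv2.imwrite(f"pics/{n}1.png",manip.capture(n)[:,:,::-1])
print(manip.read_state()["joint_pos"].round(2))
E
```

```text
t 1.35 tcp [ 0.4499 -0.191   0.23  ] shift cm [-0.18 -0.45  8.  ] ydir 29.1 zax [ 0.003  0.003 -1.   ] F [0.2 0.3 0.1] Tz -0.01 w 0.09310652361945417 j7 0.57
t 1.7667 tcp [ 0.4468 -0.1962  0.2292] shift cm [ 0.05  0.16 10.93] ydir 61.7 zax [-0.001  0.    -1.   ] F [ 0.5 -0.2 -0.4] Tz 0.02 w 0.09294496775377008 j7 1.07
[ 0.88  0.45 -0.73  1.86  0.36  0.97  1.06]
```

Aligned. I'll descend partway, then check.

```bash
python3 -m handwheel '[[0,0.1,2.5,0,0,0,0],[0,0.1,5,0,0,0,0],[0,0.1,7.5,0,0,0,0],[0,0.1,9.5,0,0,0,0],[0,0.1,10.5,0,0,0,0]]' >/dev/null
python3 g.py .064
python3 - <<'E'
from h import *
a=manip.capture("scene")[105:225,150:290];b=manip.capture("top")[200:320,310:450]
cv2.imwrite("pics/d.png",np.hstack([cv2.resize(np.clip(x[:,:,::-1]*1.4,0,255).astype('uint8'),(400,343),interpolation=cv2.INTER_CUBIC) for x in(a,b)]))
E
```

```text
t 2.2833 tcp [ 0.446  -0.1951  0.1223] shift cm [-0.08  0.11  5.83] ydir 61.3 zax [-0.004  0.001 -1.   ] F [-0.6 -0.1 -0.2] Tz 0.03 w 0.09272250298385443 j7 0.92
```

View pics/d.png

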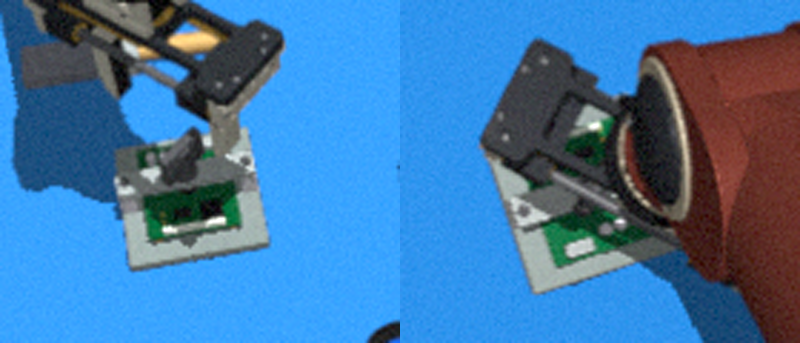

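The scene half (left) shows the bar at (182,160) between the fingers, at about (110,75) and (225,120). In the top half (right) the hand sits over the bar. I'll descend and close.

```bash
python3 -m handwheel '[[0,0.1,2,0,0,0,0],[0,0.1,4,0,0,0,0],[0,0.1,5.2,0,0,0,0],[0,0.1,5.8,0,0,0,0],[0,0.1,5.8,0,0,0,0]]' >/dev/null
python3 g.py .064
python3 -m handwheel '[[0,0,0,0,0,0,0.4],[0,0,0,0,0,0,0.7],[0,0,0,0,0,0,0.8],[0,0,0,0,0,0,0.9],[0,0,0,0,0,0,1]]' >/dev/null
python3 g.py .064
python3 -m handwheel '[[0,0,0,0,0,0,1],[0,0,0,0,0,0,1],[0,0,0,0,0,0,1],[0,0,0,0,0,0,1],[0,0,0,0,0,0,1]]'
python3 g.py .064
```

```text
t 2.8 tcp [ 0.4484 -0.1945  0.0667] shift cm [ 0.12 -0.07  0.27] ydir 61.4 zax [-0. -0. -1.] F [-0.5  0.4 -0.1] Tz 0.01 w 0.09316579855596088 j7 0.83
t 3.2167 tcp [ 0.4484 -0.1946  0.0672] shift cm [ 0.13 -0.06  0.32] ydir 61.4 zax [ 0.001 -0.    -1.   ] F [-1.3  0.3  0.3] Tz 0.02 w 0.06428860144889369 j7 0.83
t: 3.63
tool_pos: [0.4482, -0.1944, 0.0667]
ee_rot: [0.247, 0.969, 0.0, -0.0]
wrist_force: [0.3, -0.2, -0.6]
gripper_width: 0.0311
grasp_force: 0.0
t 3.6333 tcp [ 0.4482 -0.1944  0.0667] shift cm [ 0.1  -0.06  0.27] ydir 61.4 zax [-0.  0. -1.] F [ 0.3 -0.2 -0.6] Tz 0.06 w 0.031089433949052062 j7 0.83
```

```bash
python3 -m handwheel '[[0,0,0.3,0,0,0,1],[0,0,0.3,0,0,0,1],[0,0,0.3,0,0,0,1],[0,0,0.3,0,0,0,1],[0,0,0.3,0,0,0,1]]'
python3 g.py .064
python3 -m handwheel '[[0,0,0,0,0,0,1],[0,0,0,0,0,0,1],[0,0,0,0,0,0,1]]'
python3 g.py .064
```

```text
t: 4.05
tool_pos: [0.4481, -0.1942, 0.0634]
ee_rot: [0.247, 0.969, 0.0, -0.0]
wrist_force: [0.3, -0.1, -2.4]
gripper_width: 0.0101
grasp_force: 29.9
t 4.05 tcp [ 0.4481 -0.1942  0.0634] shift cm [ 0.08 -0.08 -0.06] ydir 61.4 zax [-0.     0.001 -1.   ] F [ 0.3 -0.1 -2.4] Tz 0.04 w 0.010064530731866032 j7 0.83
t: 4.3
tool_pos: [0.4481, -0.1942, 0.0635]
ee_rot: [0.247, 0.969, 0.0, -0.0]
wrist_force: [1.3, 1.1, -3.8]
gripper_width: 0.0099
grasp_force: 29.9
t 4.3 tcp [ 0.4481 -0.1942  0.0635] shift cm [ 0.08 -0.08 -0.05] ydir 61.4 zax [-0.     0.001 -1.   ] F [ 1.3  1.1 -3.8] Tz 0.07 w 0.00992942968504448 j7 0.83
```

Gripped: width is 10 mm, grip force is 30 N and wrist forces are small. Now I'll turn it clockwise (+rz).

```bash
python3 -m handwheel '[[0,0,0,0,0,5,1],[0,0,0,0,0,10,1],[0,0,0,0,0,15,1],[0,0,0,0,0,20,1],[0,0,0,0,0,25,1]]'
python3 g.py .064
```

```text
t: 4.72
tool_pos: [0.448, -0.1943, 0.0635]
ee_rot: [0.453, 0.892, 0.0, -0.0]
wrist_force: [0.4, 0.4, -4.8]
gripper_width: 0.0098
grasp_force: 29.9
t 4.7167 tcp [ 0.448  -0.1943  0.0635] shift cm [ 0.04 -0.1  -0.05] ydir 36.2 zax [-0.  0. -1.] F [ 0.4  0.4 -4.8] Tz 0.1 w 0.009774766839349953 j7 0.51
```

```bash
python3 -m handwheel '[[0,0,0,0,0,4,1],[0,0,0,0,0,8,1],[0,0,0,0,0,12,1],[0,0,0,0,0,15,1],[0,0,0,0,0,17,1]]' >/dev/null
python3 g.py .064
python3 -m handwheel '[[0,0,0,0,0,1,1],[0,0,0,0,0,2,1],[0,0,0,0,0,2,1]]' >/dev/null
python3 g.py .064
```

```text
t 5.1333 tcp [ 0.4479 -0.1943  0.0635] shift cm [ 0.01 -0.09 -0.05] ydir 19.3 zax [-0.001  0.    -1.   ] F [-0.2  1.2 -4.6] Tz 0.04 w 0.009724804392528211 j7 0.3
t 5.3833 tcp [ 0.4479 -0.1943  0.0635] shift cm [ 0.01 -0.1  -0.05] ydir 17.4 zax [-0.001  0.    -1.   ] F [ 0.5 -0.  -5.8] Tz 0.06 w 0.010161011047825366 j7 0.28
```

Wrist torque hasn't risen, so the stop may not be reached. I'll continue gently until it shows.

```bash
python3 -m handwheel '[[0,0,0,0,0,1,1],[0,0,0,0,0,2,1],[0,0,0,0,0,2,1]]' >/dev/null
python3 g.py .064
python3 -m handwheel '[[0,0,0,0,0,1,1],[0,0,0,0,0,2,1],[0,0,0,0,0,2,1]]' >/dev/null
python3 g.py .064
```

```text
t 5.6333 tcp [ 0.4479 -0.1944  0.0635] shift cm [ 0.02 -0.09 -0.05] ydir 15.5 zax [-0. -0. -1.] F [ 0.6  0.8 -6.9] Tz 0.47 w 0.009796268347421422 j7 0.26
t 5.8833 tcp [ 0.4479 -0.1943  0.0635] shift cm [ 0.   -0.09 -0.05] ydir 13.4 zax [-0.001  0.    -1.   ] F [ 1.7 -0.3 -7. ] Tz 0.57 w 0.010520556975944182 j7 0.23
```

Torque rose from about 0.05 to 0.57 N m near 16°, which is the expected stop. I'll release and rise.

```bash
python3 -m handwheel '[[0,0,0,0,0,0,0],[0,0,0,0,0,0,0],[0,0,0,0,0,0,0],[0,0,0,0,0,0,0],[0,0,0,0,0,0,0]]' >/dev/null
python3 g.py .064
python3 -m handwheel '[[0,0,-1,0,0,0,0],[0,0,-3,0,0,0,0],[0,0,-6,0,0,0,0],[0,0,-9,0,0,0,0],[0,0,-12,0,0,0,0]]' >/dev/null
python3 g.py .064
python3 -m handwheel '[[-3,0,-1,0,0,0,0],[-6,0,-2,0,0,0,0],[-9,0,-2,0,0,0,0],[-12,0,-2,0,0,0,0],[-15,0,-2,0,0,0,0]]' >/dev/null
python3 g.py .064
python3 - <<'E'
from h import *
a=manip.capture("scene")[105:225,150:290];b=manip.capture("top")[200:320,310:450]
cv2.imwrite("pics/e.png",np.hstack([cv2.resize(np.clip(x[:,:,::-1]*1.4,0,255).astype('uint8'),(400,343),interpolation=cv2.INTER_CUBIC) for x in(a,b)]))
E
```

```text
t 6.3 tcp [ 0.4485 -0.1947  0.0641] shift cm [ 0.05 -0.14  0.01] ydir 13.3 zax [ 0.001 -0.    -1.   ] F [-0.1  0.7  0. ] Tz -0.03 w 0.039139944369756735 j7 0.23
t 6.7167 tcp [ 0.4479 -0.1942  0.1857] shift cm [-0.02 -0.09 12.17] ydir 13.4 zax [-0.  0. -1.] F [ 0.2 -0.   0.5] Tz -0.04 w 0.07235533552702093 j7 0.34
t 7.1333 tcp [ 0.483  -0.3418  0.2051] shift cm [15.17 -0.1  14.1 ] ydir 13.4 zax [ 0.001 -0.001 -1.   ] F [0.2 1.3 0.8] Tz 0.02 w 0.09307765420346878 j7 0.58
```

View pics/e.png

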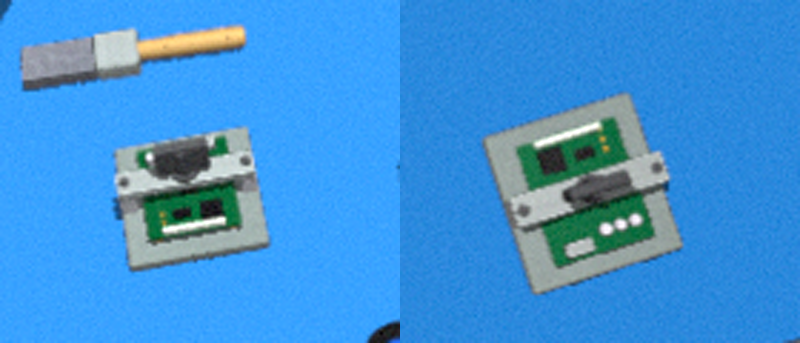

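The bar now lies along the bridge in both views, at (182,158) and (600,187), with the arm clear of the holder. I'll hand it in.

```bash
python3 -m handwheel '[[0,0,0,0,0,0,0],[0,0,0,0,0,0,0]]' >/dev/null; python3 -c "
from plant import manip
print(manip.job_done())"
```

```text
the job is handed in; nothing more can be done
None
```

I turned the clamp screw on the holder with the board clockwise to its stop, released it and handed the job in; the last pictures show its bar parallel to the bridge, and the arm never went near the empty holder.

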